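# Hold the spring probe square on the marked spot of a tilted sample

## Robot

A 6-joint arm with a two-finger parallel gripper is mounted at the origin on the work surface; the furniture and walls round the work are solid. World frame = base frame: x ahead of the robot, y to its left, z up, the work surface at z = 0. Lengths are in m, angles in degrees, forces in N, time in s.
With the tool pointing down it reaches from about 0.3 to 0.75 m from the base axis. Payload 8.5 kg.
Tool frame: the origin (TCP) lies at the very end of the fingers, on their centre line; the grasp point (between the pads) lies 19 mm behind it; x points along the fingers, y is the direction in which the jaws open and shut, and the axes are right-handed (so a half turn about x gives the same grasp; the last joint's range is limited). The gripper opens to 85 mm and grips with 20 to 120 N. Pads are 22 mm wide; open, the fingers measure 114 mm over their backs; the gripper's body (76 mm by 85 mm) begins 54 mm behind the grasp point. The pads swing forward as they close: fully open they stand 13 mm farther back than shut.
Start: joints at [-75.82, 21.807, 74.336, -0, 83.858, -12.336], TCP at [0.246, -0.492, 0.231] pointing down, gripper open.
Joint ranges: [-178.18, 178.18], [-50.72, 133.34], [12.68, 142.11], [-81.47, 261.47], [9.98, 163.14], [-165.26, 165.26]. Speed limits (degrees/s): [136.94, 136.94, 180, 180, 180, 180].

## Interface

Orientations are given as a 3x3 rotation matrix whose columns are the frame's x, y, z axes.
In Python, from rig import sensors, cams, env gives the robot as it stands.
- The arm moves only by the shell command python3 -m crank 'ROWS' [FORCE]. ROWS is a JSON object of lists of equal length, an entry for each row: "hand": the closure in counts, from 0 (fully open) to 255 (shut); "translation": the shift along the tool's x, y, z in m, a list of three; "dr": the turn, a rotation vector about the tool's x, y, z in rad, a list of three. A call has 1 to 5 rows; each row is the pose to reach, as a shift and turn from the pose commanded when the call began, along the tool's axes at that moment; what a row does not reach only later rows make up. A row lasts 1/10 s, in which the tool goes at most 50 mm and 8.59 degrees, less where a joint would pass 70% of its speed; a pose out of reach is approached as far as the arm can. A call with a gripper value outside its range is refused whole. The fingers move at their own pace and stop on an object; FORCE is the grip in N (left out, the last holds). Time passes only in rows, so rows that repeat a pose let the fingers close. It gives the time, the measured TCP pose, the force and the opening at its end, in the units of the state.
- sensors.observe(): the state, without advancing time (a new reading comes with each control period).
- cams.get_image(name): name is "scene" or "top"; returns (picture, depth): 384x512x3 uint8, blue, green, red; 384x512 float32, m along the optical axis (not along the pixel's ray), 0 where there is no reading.
- cams.calibration(name): a dict with "vertical_fov" (degrees; the focal length in pixels is half the picture's height over the tangent of half this angle, whatever the lens; pixels are square), "cx", "cy" (the principal point, pixels), "distortion" ([k1, k2, p1, p2, k3] as OpenCV has them; the pictures are not rectified), "extrinsics" (4x4, takes a point from camera to world coordinates). Camera axes: x right, y down, z forward; pixel columns grow to the right and rows downward; lengths in m; the calibration is good to about 2 mm. A picture is of the moment at which its call begins. calibration takes no time and is no camera call.
- env.close_job(): hands the job in, once; it reports no verdict.
The state is a dict: "time_s": time; "q": joint angles; "qvel": joint speeds; "joint_efforts": joint torques, N m; "position": TCP position; "tool_rot": TCP orientation; "ft_force": force on the tool from outside, world axes, zero at the start; "wrist_torque": the same for the moment, N m; "grip_width": finger opening in m.
Only numpy, scipy, OpenCV 4.12 (cv2) and the standard library are available. Lean on these libraries where they do the work, as an engineer would, in place of code of your own. Each camera call takes 0.05 s, during which the arm holds its last target. There are 200 camera calls.

## Task

Lift the spring probe up and off its forked hook and set its brass tip on the red dot of the white sample plate, square to the plate's sloping face, pressing gently until the spring plunger is about halfway in. Finish like that, still holding the probe in the gripper with the tip pressed on the dot, as for taking a reading. Leave the other things on the bench where they stand.

Things in the scene. Friction and masses are not known exactly. Their poses are not given: they have to be found in the camera images.
- gauge: spring probe, 0.18 kg, round about its z axis, hanging upright in the fork by its blue collar. Origin: centre of the collar's underside, z up to the handle's end. Collar 44 mm dia, z 0 to 6 mm; black handle (grip here) 24 mm dia, z 6 to 66, blue button to 69; steel barrel 22 mm dia down to z -45; brass plunger 8 mm dia stands out 24 mm more at rest (tip at z -69). Turn about z is free.
- tip (a point): the lowest point of the plunger's ball end (ball radius 4 mm); it moves with the plunger; axes as gauge
- plunger (a joint): how far the plunger is pushed into the barrel: 0 at rest (fully out) to 0.014 m at its stop; spring from 0.9 N at 0 rising 300 N/m to 5.1 N at the stop; halfway in is 0.007 m (3 N)
- hook: fixed forked hook. Origin: bench level under the fork's middle, z up. Foot 84 x 64 x 10 mm, centred 16 mm to +x; 14 mm post at x +45, 115 mm tall; two 7 mm prongs at y +-16.5 (26 mm free between) run from a cross bar at x +20 to -x, tops at z 115; ends at x -24 turn up to z 124. The probe lifts straight up; its tip is clear of the ends once raised 80 mm.
- hook_seat (a point): point midway between the prongs at the height of their tops (z 115 mm), where the probe's collar rests to within a few mm; axes as hook
- sine_plate: fixed steel sine plate. Origin: bench level under its middle, z up. Base 104 x 84 x 12 mm; the sloping plate on it, 90 x 70 x 14 mm, rises at 15 degrees towards its own +x, highest edge at z 61 mm; the white sample plate lies on it
- sample: white sample plate 64 x 52 x 6 mm fixed on the sine plate. Origin: centre of its upper face; z is the face's outward normal, 15 degrees off vertical leaning to the sine plate's -x (the low side); x points up the slope, y level. Two small dark clips at its y edges, 2 mm proud
- spot (a point): centre of the red dot, 14 mm diameter, on the middle of the sample's upper face, 55 mm above the bench; axes as sample
- eyepiece: bystander, black eyepiece 47 mm diameter, 63 mm tall, standing; origin under its centre
- holder: bystander, white-grey aluminium holder, 46 x 46 x 54 mm; origin under its centre
- tin: bystander, open round grey tin 76 mm diameter, 46 mm tall; origin under its centre
- bob: bystander, beige felt bob 22 mm diameter, 52 mm tall, standing on its felt; origin under its centre
There are look-alikes about, which are no part of the job. Leave any purple or turquoise look-alike of the gauge alone.

How it is judged:
By the outcome, as a careful person would: the job done as asked, in the order asked, and still so for the second after the job is handed in, while the arm keeps its last pose, push and grip.
It also fails if it takes over 38 s, if anything falls off the work surface, if the arm or the gripper's body presses on something with over 40 N, if the wrist force passes 120 N, or if a joint passes its speed limit or range.

## Working session

There is one attempt and no reset: what is moved stays moved. The work goes in short steps, Python scripts to look and compute and a shell command to move; the robot and the scene stay as the last step left them, time stands still between calls to the robot, and variables do not carry over. Pictures are saved under pics/ and viewed, about 8 in all and at most 12, crops included, and the job is handed in when it is done.

```bash
ls; mkdir -p pics
cat > h.py <<'E'
import numpy as np, cv2
from rig import sensors, cams, env
def K(n):
    c=cams.calibration(n); f=192/np.tan(np.radians(c["vertical_fov"])/2)
    return np.array([[f,0,c["cx"]],[0,f,c["cy"]],[0,0,1]]),np.array(c["distortion"],float),np.array(c["extrinsics"])
def cloud(n,d):
    k,D,E=K(n); v,u=np.mgrid[0:384,0:512]
    p=cv2.undistortPoints(np.stack([u,v],-1).reshape(-1,1,2).astype(float),k,D).reshape(384,512,2)
    P=np.concatenate([p*d[...,None],d[...,None]],-1)
    return P@E[:3,:3].T+E[:3,3]
def proj(n,X):
    k,D,E=K(n); R=E[:3,:3].T
    return cv2.projectPoints(np.array(X,float).reshape(-1,1,3),cv2.Rodrigues(R)[0],-R@E[:3,3],k,D)[0].reshape(-1,2)
E
python3 - <<'E'
from h import *
for n in ["scene","top"]:
    i,d=cams.get_image(n); np.savez(f"{n}0.npz",i=i,d=d,P=cloud(n,d)); cv2.imwrite(f"pics/{n}0.png",cv2.resize(i,None,fx=1.5,fy=1.5))
    print(n,K(n)[2].round(3).tolist(),(d==0).mean())
s=sensors.observe(); print(s)
E
```

```text
pics
scene [[-0.528, -0.674, 0.517, -0.125], [-0.849, 0.425, -0.314, 0.396], [-0.008, -0.605, -0.796, 0.927], [0.0, 0.0, 0.0, 1.0]] 0.0041046142578125
top [[-0.018, -0.99, 0.141, 0.326], [-1.0, 0.018, -0.001, 0.074], [-0.001, -0.141, -0.99, 0.926], [0.0, 0.0, 0.0, 1.0]] 0.003941853841145833
{'time_s': 0.1, 'q': array([-7.58181130e+01,  2.18370280e+01,  7.43781194e+01, -1.87445375e-03,
        8.38574602e+01, -1.23345281e+01]), 'qvel': array([ 0.00075141, -0.06223888, -0.2207422 , -0.07409066,  0.03026343,
        0.06808623]), 'joint_efforts': array([ 3.89423090e-03, -4.49217546e+01, -2.31657994e+01, -1.67097428e-04,
        3.62300714e-03,  1.38059829e-05]), 'position': array([ 0.24548725, -0.49189157,  0.23078796]), 'tool_rot': array([[-3.42011476e-04,  4.46457129e-01, -8.94804959e-01],
       [ 1.22065011e-03, -8.94804158e-01, -4.46457196e-01],
       [-9.99999197e-01, -1.24493726e-03, -2.38934654e-04]]), 'ft_force': array([-0.75483416, -0.72614495, -0.1382871 ]), 'wrist_torque': array([ 0.02421174,  0.01722761, -0.03723776]), 'grip_width': 0.0854730720842939}
```

View pics/scene0.png

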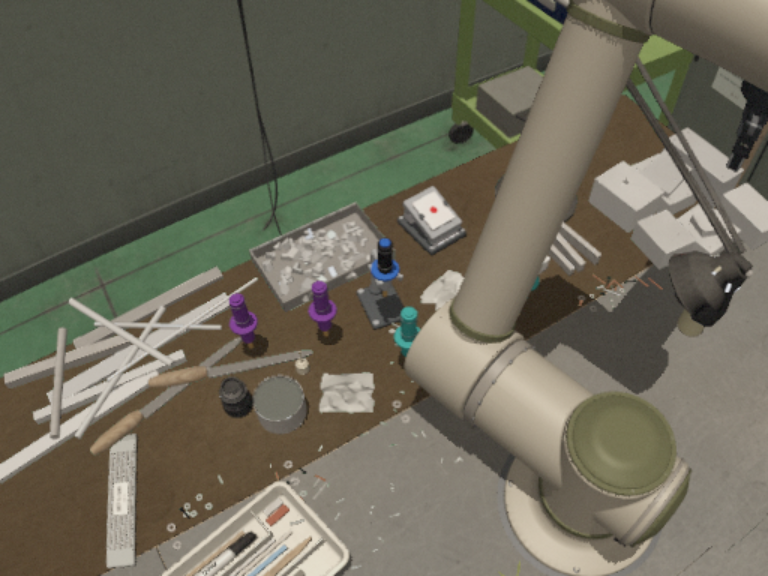

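View pics/top0.png

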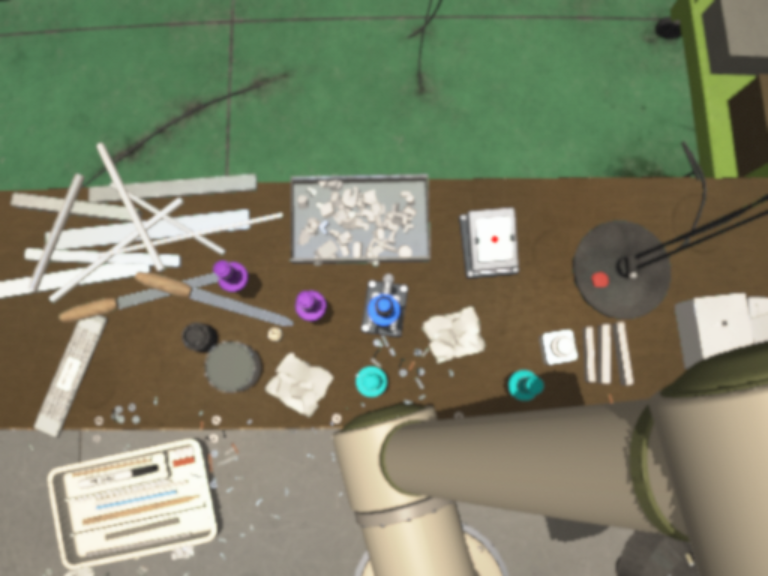

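The scene view shows the blue gauge at about (257,170) and the red dot at about (289,140) in native pixels. The top view has them at (257,207) and (329,159). A lamp head stands to the right in the top view.

```bash
cat > m.py <<'E'
from h import *
def rays(n,uv):
    k,D,E=K(n); p=cv2.undistortPoints(np.array(uv,float).reshape(-1,1,2),k,D).reshape(2)
    v=E[:3,:3]@np.array([p[0],p[1],1]); return E[:3,3],v/np.linalg.norm(v)
def tri(a,b):
    A=np.zeros((3,3));B=np.zeros(3)
    L=[rays("scene",a),rays("top",b)]
    for o,v in L:
        M=np.eye(3)-np.outer(v,v);A+=M;B+=M@o
    X=np.linalg.solve(A,B); return X,[np.linalg.norm(np.cross(X-o,v))*1e3 for o,v in L]
if __name__=="__main__":
    dat={n:np.load(n+"0.npz") for n in("scene","top")}
    c={}
    for n,box in(("scene",(270,120,310,160)),("top",(310,140,350,180))):
        i,P=dat[n]["i"],dat[n]["P"]; h=cv2.cvtColor(i,cv2.COLOR_BGR2HSV).astype(int)
        x0,y0,x1,y1=box; m=np.zeros((384,512),bool); m[y0:y1,x0:x1]=1
        r=m&(h[...,1]>130)&((h[...,0]<10)|(h[...,0]>170))&(h[...,2]>80)
        v,u=np.nonzero(r); c[n]=(u.mean(),v.mean()); print(n,"red",len(u),c[n],np.median(P[r],0).round(4))
        w=m&(h[...,1]<40)&(h[...,2]>190)
        # sample face
        Q=P[w]; Q=Q[(Q[:,2]>.03)&(Q[:,2]<.08)]; 
        for _ in range(4):
            q0=Q.mean(0); nn=np.linalg.svd(Q-q0)[2][2]; nn*=np.sign(nn[2]); Q=Q[np.abs((Q-q0)@nn)<.003]
        print(" plane n",nn.round(3),"tilt",np.degrees(np.arccos(nn[2])).round(1),len(Q),q0.round(4))
        b=(h[...,0]>100)&(h[...,0]<125)&(h[...,1]>150)&(P[...,2]>.09)&(P[...,2]<.21)
        b[:, :200]=0; b[:,310:]=0
        Q=P[b]; print(" blue",b.sum(),Q.mean(0).round(4),np.percentile(Q[:,2],[2,25,50,75,98]).round(3))
        for lo,hi in((.105,.13),(.17,.2)):
            s=b&(P[...,2]>lo)&(P[...,2]<hi); v,u=np.nonzero(s); print("  band",lo,s.sum(),u.mean().round(2),v.mean().round(2),P[s].mean(0).round(4),P[s].min(0).round(4),P[s].max(0).round(4))
        # circle fit: top-face collar
    print("dot tri",tri(c["scene"],c["top"]))
    out=[]
    for n,(x0,y0,x1,y1) in(("scene",(215,130,320,235)),("top",(215,165,350,230))):
        out.append(cv2.resize(dat[n]["i"][y0:y1,x0:x1],None,fx=5,fy=5,interpolation=cv2.INTER_CUBIC))
    w=max(o.shape[1] for o in out); 
    for k,o in enumerate(out): cv2.imwrite(f"pics/crop{k}.png",o)
E
python3 m.py
```

```text
scene red 11 (np.float64(288.45454545454544), np.float64(139.63636363636363)) [ 0.5411 -0.105   0.0553]
 plane n [-0.257 -0.033  0.966] tilt 15.0 308 [ 0.5418 -0.1071  0.0551]
 blue 150 [0.4216 0.068  0.1353] [0.118 0.121 0.122 0.124 0.186]
  band 0.105 117 256.5 181.36 [0.4204 0.0687 0.1215] [0.4069 0.045  0.1157] [0.4462 0.0856 0.1272]
  band 0.17 33 256.06 161.3 [0.426  0.0655 0.1845] [0.4194 0.0581 0.1819] [0.4361 0.0718 0.1877]
top red 9 (np.float64(329.3333333333333), np.float64(159.11111111111111)) [ 0.54   -0.1046  0.0563]
 plane n [-0.257  0.029  0.966] tilt 15.0 443 [ 0.5412 -0.1017  0.053 ]
 blue 217 [0.4218 0.0659 0.1389] [0.119 0.121 0.122 0.181 0.186]
  band 0.105 150 255.71 208.98 [0.4205 0.0661 0.1213] [0.4058 0.0446 0.1173] [0.4417 0.0862 0.1271]
  band 0.17 60 256.35 202.45 [0.4257 0.0653 0.1835] [0.4185 0.0542 0.1717] [0.4346 0.0737 0.1871]
dot tri (array([ 0.53938771, -0.10488224,  0.05742039]), [np.float64(0.07214867943322091), np.float64(0.07214867943328097)])
```

```bash
cat > n.py <<'E'
from h import *
d=np.load("top0.npz"); i,P=d["i"],d["P"]; h=cv2.cvtColor(i,cv2.COLOR_BGR2HSV).astype(int)
def at(u,v): print((u,v),P[int(v/1.5),int(u/1.5)].round(3))
print("lamp");[at(*p) for p in((580,270),(600,240),(640,300),(665,265),(627,266),(700,240),(750,210))]
print("purple,turq");[at(*p) for p in((308,300),(228,270),(370,380),(523,380))]
w=np.zeros((384,512),bool); w[130:195,305:350]=1
w&=(h[...,1]<40)&(h[...,2]>170)&(P[...,2]>.035)&(P[...,2]<.075)
Q=P[w]; r=cv2.minAreaRect(((Q[:,:2])*1e3).astype(np.float32)); print("sample rect mm",r, r[1][0]/1,Q.mean(0))
A=np.c_[Q[:,:2],np.ones(len(Q))]; c=np.linalg.lstsq(A,Q[:,2],rcond=None)[0]; print("grad",c,np.degrees(np.arctan2(c[1],c[0])),"z at dot",c@[.540,-.105,1])
d=np.load("scene0.npz"); i,P=d["i"],d["P"]
print("scene lamp/arm");[at(*p) for p in((705,290),(690,265),(720,220),(650,90),(690,325),(750,120))]
E
python3 n.py
```

```text
lamp
(580, 270) [ 0.496 -0.246  0.021]
(600, 240) [ 0.543 -0.282  0.026]
(640, 300) [ 0.445 -0.337  0.026]
(665, 265) [ 0.503 -0.387  0.021]
(627, 266) [ 0.495 -0.31   0.053]
(700, 240) [ 0.505 -0.359  0.177]
(750, 210) [ 0.599 -0.56  -0.001]
purple,turq
(308, 300) [0.439 0.169 0.137]
(228, 270) [0.483 0.28  0.133]
(370, 380) [0.33  0.087 0.139]
(523, 380) [ 0.326 -0.125  0.105]
sample rect mm ((542.206298828125, -105.13029479980469), (87.03031921386719, 68.51078796386719), 4.379594802856445) 87.03031921386719 [ 0.54171394 -0.10356712  0.05206518]
grad [ 0.26277678  0.01029928 -0.089218  ] 2.2445025798316856 z at dot 0.051600039699510145
scene lamp/arm
(705, 290) [ 0.089 -0.232  0.236]
(690, 265) [ 0.128 -0.239  0.246]
(720, 220) [ 0.244 -0.559  0.049]
(650, 90) [ 1.278 -1.804 -0.781]
(690, 325) [ 0.117 -0.337  0.035]
(750, 120) [ 0.231 -0.453  0.337]
```

View pics/crop1.png

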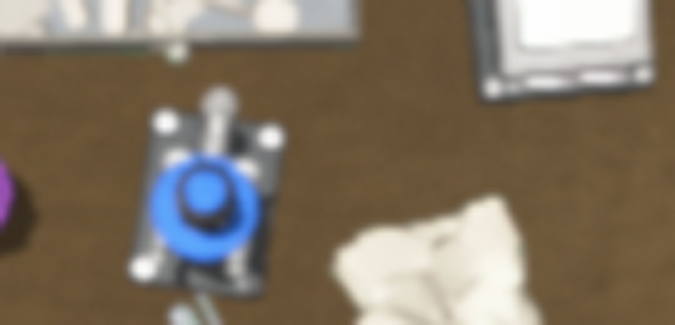

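The crop shows the hook's post towards world +x, rotated a few degrees. The lamp needs a closer look, because its arm may cross my path.

Run:
```python
from h import *
d=np.load("scene0.npz"); i,P=d["i"],d["P"]
cv2.imwrite("pics/lamp.png",cv2.resize(i[0:240,392:512],None,fx=2.5,fy=2.5,interpolation=cv2.INTER_CUBIC))
for r in range(40,200,8):
    row=P[r,425:512]; dark=i[r,425:512].max(1)<90
    print(r,[(425+k,*row[k].round(2)) for k in np.nonzero(dark&(row[:,2]>.12))[0][::4]][:7])
print(proj("scene",[[.495,-.31,.03],[.246,-.492,.231],[.1,-.24,.24]]))
```

```text
40 [(np.int64(472), np.float64(0.16), np.float64(-0.14), np.float64(0.58)), (np.int64(476), np.float64(0.15), np.float64(-0.12), np.float64(0.6)), (np.int64(480), np.float64(0.14), np.float64(-0.12), np.float64(0.6)), (np.int64(484), np.float64(0.14), np.float64(-0.12), np.float64(0.6)), (np.int64(488), np.float64(0.13), np.float64(-0.12), np.float64(0.61)), (np.int64(492), np.float64(0.13), np.float64(-0.12), np.float64(0.61)), (np.int64(496), np.float64(0.12), np.float64(-0.12), np.float64(0.62))]
48 [(np.int64(427), np.float64(0.4), np.float64(-0.39), np.float64(0.34)), (np.int64(489), np.float64(0.13), np.float64(-0.13), np.float64(0.59)), (np.int64(493), np.float64(0.13), np.float64(-0.13), np.float64(0.6)), (np.int64(497), np.float64(0.12), np.float64(-0.13), np.float64(0.6)), (np.int64(501), np.float64(0.11), np.float64(-0.13), np.float64(0.6)), (np.int64(505), np.float64(0.11), np.float64(-0.13), np.float64(0.61)), (np.int64(509), np.float64(0.1), np.float64(-0.13), np.float64(0.61))]
56 [(np.int64(432), np.float64(0.37), np.float64(-0.37), np.float64(0.34)), (np.int64(494), 
[... 5268 characters left out ...]
oat64(-0.26), np.float64(0.25)), (np.int64(486), np.float64(0.08), np.float64(-0.26), np.float64(0.26))]
192 [(np.int64(449), np.float64(0.12), np.float64(-0.21), np.float64(0.22)), (np.int64(453), np.float64(0.11), np.float64(-0.21), np.float64(0.23)), (np.int64(457), np.float64(0.11), np.float64(-0.22), np.float64(0.23)), (np.int64(461), np.float64(0.1), np.float64(-0.22), np.float64(0.23)), (np.int64(468), np.float64(0.09), np.float64(-0.23), np.float64(0.24)), (np.int64(478), np.float64(0.08), np.float64(-0.25), np.float64(0.24)), (np.int64(482), np.float64(0.08), np.float64(-0.25), np.float64(0.24))]
[[356.03396171 128.3344021 ]
 [488.7642412  105.35022954]
 [469.25707759 186.64723126]]
```

View pics/lamp.png

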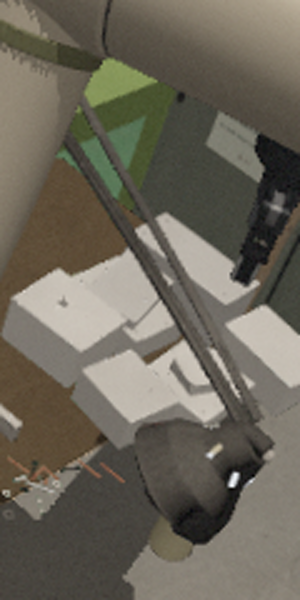

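The lamp's upper rods form a barrier between the start pose and the work. They run from about (0.10,-0.29,0.28) to (0.40,-0.39,0.36), so I go up and over them.

```bash
python3 -m crank '{"hand":[0,0,0,0,0],"translation":[[-0.05,0,0],[-0.10,0,0],[-0.15,0,0],[-0.20,0,0],[-0.23,0,0]],"dr":[[0,0,0],[0,0,0],[0,0,0],[0,0,0],[0,0,0]]}'
python3 - <<'E'
from h import *
s=sensors.observe(); R=s["tool_rot"]; print(s["time_s"],s["position"],s["q"].round(1)); 
for t in([.424-.1,-.20,.455],[.424,.066,.455]): print((R.T@(np.array(t)-s["position"])).round(3))
E
```

```text
time_s: 0.6
position: [0.2455, -0.4917, 0.4651]
tool_rot: [[0.001, 0.446, -0.895], [-0.004, -0.895, -0.446], [-1.0, 0.004, 0.001]]
ft_force: [0.3, 0.2, 0.3]
grip_width: 0.0852
0.6 [ 0.24546108 -0.49167934  0.4650855 ] [-75.8  19.6  40.3   0.  119.8 -12.3]
[ 0.009 -0.226 -0.201]
[ 0.008 -0.419 -0.409]
```

```bash
python3 -m crank '{"hand":[0,0,0,0,0],"translation":[[0,-0.035,-0.033],[0,-0.07,-0.066],[0,-0.105,-0.10],[0,-0.14,-0.133],[0,-0.175,-0.167]],"dr":[[-0.1,0,0],[-0.2,0,0],[-0.3,0,0],[-0.4,0,0],[-0.5,0,0]]}'
cat > go.py <<'E'
import sys
from h import *
from scipy.spatial.transform import Rotation as Ro
# target TCP xyz, tool x axis given by tilt target, jaw yaw
def rel(p,R=None):
    s=sensors.observe(); R0=s["tool_rot"]
    print("t",s["time_s"],"pos",s["position"].round(4),"q",s["q"].round(1),"F",s["ft_force"].round(2),"w",s["grip_width"].round(4))
    print("translation",(R0.T@(np.array(p)-s["position"])).round(4))
    if R is not None: print("dr",Ro.from_matrix(R0.T@R).as_rotvec().round(4))
DOWN=np.array([[0,1,0],[0,0,-1],[-1,0,0.]])
if __name__=="__main__": rel([float(a) for a in sys.argv[1:4]],DOWN)
E
python3 go.py .424 .066 .40
```

```text
time_s: 1.1
position: [0.3169, -0.259, 0.4611]
tool_rot: [[-0.0, 0.823, -0.568], [0.0, -0.568, -0.823], [-1.0, -0.0, -0.0]]
ft_force: [1.2, 0.3, -0.5]
grip_width: 0.0851Traceback (most recent call last):
  File "go.py", line 11, in <module>
    if __name__=="__main__": rel([float(a) for a in sys.argv[1:4]],DOWN)
                             ~~~^^^^^^^^^^^^^^^^^^^^^^^^^^^^^^^^^^^^^^^^
  File "go.py", line 7, in rel
    print("t",s["time_s"],"pos",s["position"].round(4),"q",s["q"].round(1),"F",s["ft_force"].round(2),"w",s["grip_width"].round(4))
                                                                                                          ^^^^^^^^^^^^^^^^^^^^^
AttributeError: 'float' object has no attribute 'round'
```

```bash
sed -i 's/s\["grip_width"\].round(4)/s["grip_width"]/' go.py; python3 go.py .424 .066 .42
```

```text
t 1.1 pos [ 0.3169 -0.259   0.4611] q [-56.    3.2  62.2   0.  114.6 -21.3] F [ 1.17  0.28 -0.51] w 0.0851354773972431
translation [ 0.0412 -0.0965 -0.3283]
dr [-6.044e-01 -4.000e-04  4.000e-04]
```

```bash
python3 -m crank '{"hand":[0,0,0,0,0],"translation":[[0,-0.013,-0.045],[0,-0.026,-0.09],[0.01,-0.039,-0.135],[0.02,-0.052,-0.18],[0.03,-0.065,-0.225]],"dr":[[-0.12,0,0],[-0.24,0,0],[-0.36,0,0],[-0.48,0,0],[-0.605,0,0]]}' >/dev/null
python3 -m crank '{"hand":[0,0],"translation":[[0,0,0],[0,0,0]],"dr":[[0,0,0],[0,0,0]]}' >/dev/null; python3 go.py .424 .066 .30
```

```text
t 1.8 pos [ 0.392  -0.0384  0.4311] q [-22.9   1.2  69.1  -0.  109.8 -22.9] F [ 1.13 -1.36  0.13] w 0.0855289551076369
translation [ 0.1311  0.032  -0.1044]
dr [-0.001  -0.      0.0008]
```

```bash
python3 -m crank '{"hand":[0,0,0,0,0],"translation":[[0,0.012,-0.035],[0,0.024,-0.07],[0.02,0.034,-0.104],[0.065,0.034,-0.104],[0.11,0.034,-0.104]],"dr":[[0,0,0],[0,0,0],[0,0,0],[0,0,0],[0,0,0]]}' >/dev/null
python3 -m crank '{"hand":[0,0],"translation":[[0.02,0,0],[0.02,0,0]],"dr":[[0,0,0],[0,0,0]]}' >/dev/null; python3 go.py .426 .0655 .137
python3 - <<'E'
from h import *
i,d=cams.get_image("scene"); np.savez("scene1.npz",i=i,d=d,P=cloud("scene",d))
cv2.imwrite("pics/s1.png",cv2.resize(i[60:250,180:380],None,fx=3,fy=3,interpolation=cv2.INTER_CUBIC))
E
```

```text
t 2.5 pos [0.4256 0.0634 0.2992] q [-7.4  7.  83.6 -0.  89.7 -7. ] F [-0.1  -0.13 -0.12] w 0.08554159842975534
translation [ 0.1622  0.0013 -0.0021]
dr [-0.0063 -0.0005  0.0054]
```

View pics/s1.png

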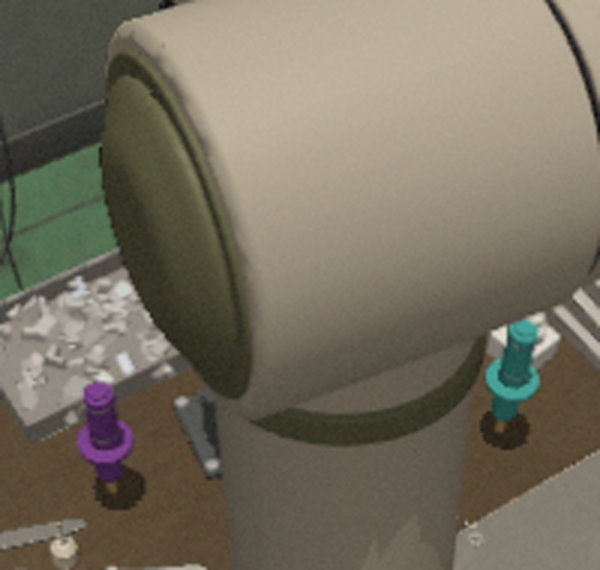

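```bash
python3 -m crank '{"hand":[0,0,0,0,0],"translation":[[0.04,0.001,-0.002],[0.08,0.001,-0.002],[0.12,0.001,-0.002],[0.15,0.001,-0.002],[0.162,0.001,-0.002]],"dr":[[0,0,0],[0,0,0],[0,0,0],[0,0,0],[0,0,0]]}' 
python3 -m crank '{"hand":[0,0],"translation":[[0,0,0],[0,0,0]],"dr":[[0,0,0],[0,0,0]]}' >/dev/null; python3 go.py .426 .0655 .137
python3 - <<'E'
from h import *
i,d=cams.get_image("top"); np.savez("top1.npz",i=i,d=d,P=cloud("top",d))
cv2.imwrite("pics/t1.png",cv2.resize(i[130:260,190:370],None,fx=4,fy=4,interpolation=cv2.INTER_CUBIC))
E
```

```text
time_s: 3.05
position: [0.4279, 0.0658, 0.1386]
tool_rot: [[-0.001, 1.0, -0.005], [0.0, -0.005, -1.0], [-1.0, -0.001, -0.0]]
ft_force: [0.3, -0.3, 0.3]
grip_width: 0.0853
t 3.25 pos [0.4287 0.066  0.1408] q [ -7.   16.  100.3  -0.   63.5  -6.7] F [-0.12 -0.19  0.17] w 0.08556837857511436
translation [ 0.0038 -0.0027  0.0005]
dr [-0.0042  0.0004 -0.0028]
```

View pics/t1.png

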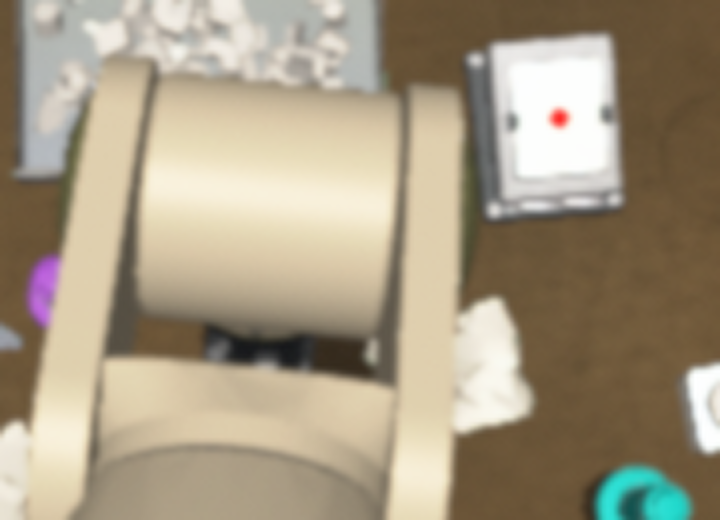

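The crop shows the sample plate turned a few degrees, with its clips at y and the red dot at (559,118). The gripper is hidden under the wrist and reads no contact force. I centre it and close.

```bash
python3 -m crank '{"hand":[0,0,0],"translation":[[0.002,-0.002,0],[0.004,-0.003,0],[0.004,-0.003,0]],"dr":[[0,0,0],[0,0,0],[0,0,0]]}'; python3 -m crank '{"hand":[60,120,150,170,200],"translation":[[0,0,0],[0,0,0],[0,0,0],[0,0,0],[0,0,0]],"dr":[[0,0,0],[0,0,0],[0,0,0],[0,0,0],[0,0,0]]}' 40
python3 -m crank '{"hand":[230,255,255,255,255],"translation":[[0,0,0],[0,0,0],[0,0,0],[0,0,0],[0,0,0]],"dr":[[0,0,0],[0,0,0],[0,0,0],[0,0,0],[0,0,0]]}' 40
```

```text
time_s: 3.6
position: [0.4242, 0.0667, 0.1355]
tool_rot: [[0.0, 1.0, -0.003], [-0.0, -0.003, -1.0], [-1.0, 0.0, 0.0]]
ft_force: [-0.2, 0.1, 0.2]
grip_width: 0.0854
time_s: 4.1
position: [0.4247, 0.0667, 0.1356]
tool_rot: [[0.001, 1.0, -0.003], [-0.0, -0.003, -1.0], [-1.0, 0.001, 0.0]]
ft_force: [0.9, -0.5, 2.2]
grip_width: 0.0232
time_s: 4.6
position: [0.4247, 0.0667, 0.1355]
tool_rot: [[0.001, 1.0, -0.003], [-0.0, -0.003, -1.0], [-1.0, 0.001, 0.0]]
ft_force: [2.4, 0.2, 5.8]
grip_width: 0.023
```

```bash
cat > yaw.py <<'E'
from h import *
# sample outline yaw from top picture: white face contour -> rays met with the 15 deg plane
Z=np.load("top1.npz"); i,P=Z["i"],Z["P"]; k,D,E=K("top")
box=i[130:185,305:350]; g=cv2.resize(box,None,fx=8,fy=8,interpolation=cv2.INTER_CUBIC); 
m=(g.min(2)>225).astype(np.uint8); c=max(cv2.findContours(m,0,2)[0],key=cv2.contourArea)
h=cv2.cvtColor(g,cv2.COLOR_BGR2HSV)
def w(uv,nrm,p0):
    uv=(np.array(uv,float)+.5)/8-.5+[305,130]; p=cv2.undistortPoints(uv.reshape(-1,1,2),k,D).reshape(-1,2)
    r=np.c_[p,np.ones(len(p))]@E[:3,:3].T; t=((p0-E[:3,3])@nrm)/(r@nrm); return E[:3,3]+r*t[:,None]
red=(((h[...,0]<10)|(h[...,0]>170))&(h[...,1]>120)); v,u=np.nonzero(red)
yaw=np.radians(4)
for _ in range(4):
    n=np.array([-np.sin(np.radians(15))*np.cos(yaw),-np.sin(np.radians(15))*np.sin(yaw),np.cos(np.radians(15))]); p0=np.array([.540,-.105,.0555])
    ex=np.cross([-np.sin(yaw),np.cos(yaw),0],n); ey=np.cross(n,ex)
    W=w(c[:,0],n,p0)-p0; r=cv2.minAreaRect(np.c_[W@ex,W@ey].astype(np.float32)*1000); a=(r[2]+45)%90-45; yaw+=np.radians(a)*np.cos(np.radians(0))
    print("yaw",np.degrees(yaw).round(2),"rect",r)
    print("clip line check; dot",w(np.c_[u,v].mean(0,keepdims=True),n,p0).round(4), "rect centre",(p0+(ex*r[0][0]+ey*r[0][1])/1000).round(4))
for q in [(513,121),(606,114)]: print("clip",w([[q[0]*2-40*0-4*8*(305-190)/4*0-(305-190)*8,q[1]*2]],n,p0).round(4))
E
python3 yaw.py
```

```text
yaw 4.43 rect ((4.246906280517578, 1.5398693084716797), (74.29214477539062, 61.16363525390625), 0.43287280201911926)
clip line check; dot [[ 0.54   -0.1053  0.0555]] rect centre [ 0.544  -0.1032  0.0566]
yaw 4.45 rect ((4.2586212158203125, 1.5069541931152344), (74.2908935546875, 61.189090728759766), 0.015874426811933517)
clip line check; dot [[ 0.54   -0.1053  0.0555]] rect centre [ 0.544  -0.1032  0.0566]
yaw 4.45 rect ((4.259040832519531, 1.5057353973388672), (74.29084014892578, 61.19002151489258), 0.0005891932523809373)
clip line check; dot [[ 0.54   -0.1053  0.0555]] rect centre [ 0.544  -0.1032  0.0566]
yaw 4.45 rect ((4.259059906005859, 1.505697250366211), (74.29085540771484, 61.1900634765625), 1.1330635061312933e-05)
clip line check; dot [[ 0.54   -0.1053  0.0555]] rect centre [ 0.544  -0.1032  0.0566]
clip [[ 0.5386 -0.0786  0.0557]]
clip [[ 0.542  -0.1324  0.0555]]
```

```bash
python3 -m crank '{"hand":[255,255,255,255,255],"translation":[[-0.01,0,0],[-0.03,0,0],[-0.06,0,0],[-0.09,0,0],[-0.12,0,0]],"dr":[[0,0,0],[0,0,0],[0,0,0],[0,0,0],[0,0,0]]}' 
python3 -m crank '{"hand":[255,255],"translation":[[0,0,0],[0,0,0]],"dr":[[0,0,0],[0,0,0]]}'
python3 - <<'E'
from go import *
yaw=np.radians(4.2); a=np.radians(15); n=np.array([-np.sin(a)*np.cos(yaw),-np.sin(a)*np.sin(yaw),np.cos(a)])
x=-n; y=np.array([1,0,0.]); y-=x*(x@y); y/=np.linalg.norm(y); R=np.c_[x,y,np.cross(x,y)]
dot=np.array([.540,-.1052,.056]); np.savez("tgt.npz",R=R,n=n,dot=dot)
rel(dot+n*(.0895+.050),R)
E
```

```text
time_s: 5.1
position: [0.4232, 0.0668, 0.2565]
tool_rot: [[-0.003, 1.0, -0.003], [0.0, -0.003, -1.0], [-1.0, -0.003, -0.0]]
ft_force: [0.4, -0.4, -3.0]
grip_width: 0.0233
time_s: 5.3
position: [0.4236, 0.0668, 0.255]
tool_rot: [[-0.001, 1.0, -0.003], [0.0, -0.003, -1.0], [-1.0, -0.001, -0.0]]
ft_force: [-0.4, -0.0, -3.0]
grip_width: 0.0232
t 5.3 pos [0.4236 0.0668 0.255 ] q [-6.9  8.4 89.2 -0.  82.4 -6.8] F [-0.43 -0.04 -3.05] w 0.02317389504540755
translation [0.0642 0.081  0.1744]
dr [-0.0004  0.0199  0.2624]
```

```bash
python3 -m crank '{"hand":[255,255,255,255,255],"translation":[[0,0.016,0.035],[0,0.032,0.07],[0,0.048,0.105],[0,0.064,0.14],[0.01,0.081,0.174]],"dr":[[0,0,0],[0,0,0],[0,0.005,0.07],[0,0.01,0.14],[0,0.015,0.2]]}' 
python3 -m crank '{"hand":[255,255,255],"translation":[[0,0,0],[0,0,0],[0,0,0]],"dr":[[0,0.005,0.062],[0,0.005,0.062],[0,0.005,0.062]]}'
cat > st.py <<'E'
import sys
from go import *
T=np.load("tgt.npz"); R,n,dot=T["R"],T["n"],T["dot"]; L=float(sys.argv[1]); g=float(sys.argv[2])
rel(dot+n*(L+g),R); s=sensors.observe(); tip=s["position"]+s["tool_rot"][:,0]*L
e=tip-dot; print("tip-dot: slope,y mm",(1e3*(e@np.cross([-n[1],n[0],0],n)) if 0 else (e-n*(e@n)).round(4),"gap",(e@n).round(4),"angle",np.degrees(np.arccos(-s["tool_rot"][:,0]@n)).round(2))
E
python3 st.py .0895 .03
python3 - <<'E'
from h import *
o=[]
for n in("scene","top"):
    i,d=cams.get_image(n); np.savez(n+"2.npz",i=i,d=d,P=cloud(n,d))
    u,v=proj(n,[.54,-.105,.09])[0].astype(int); u=min(max(u,60),452);v=max(v,70); o.append(cv2.resize(i[v-70:v+70,u-60:u+60],(390,455),interpolation=cv2.INTER_CUBIC)); print(n,u-60,v-70,3.25)
cv2.imwrite("pics/p2.png",np.hstack(o))
E
```

```text
time_s: 5.8
position: [0.5047, -0.1089, 0.2445]
tool_rot: [[0.2, 0.98, -0.002], [0.015, -0.005, -1.0], [-0.98, 0.2, -0.015]]
ft_force: [0.4, 0.1, -2.2]
grip_width: 0.023
time_s: 6.1
position: [0.5041, -0.107, 0.2445]
tool_rot: [[0.256, 0.967, -0.0], [0.02, -0.006, -1.0], [-0.967, 0.256, -0.021]]
ft_force: [0.8, 0.1, -1.6]
grip_width: 0.0227
scene 228 60 3.25
top 272 85 3.25  File "st.py", line 5
    e=tip-dot; print("tip-dot: slope,y mm",(1e3*(e@np.cross([-n[1],n[0],0],n)) if 0 else (e-n*(e@n)).round(4),"gap",(e@n).round(4),"angle",np.degrees(np.arccos(-s["tool_rot"][:,0]@n)).round(2))
                    ^
SyntaxError: '(' was never closed
```

View pics/p2.png

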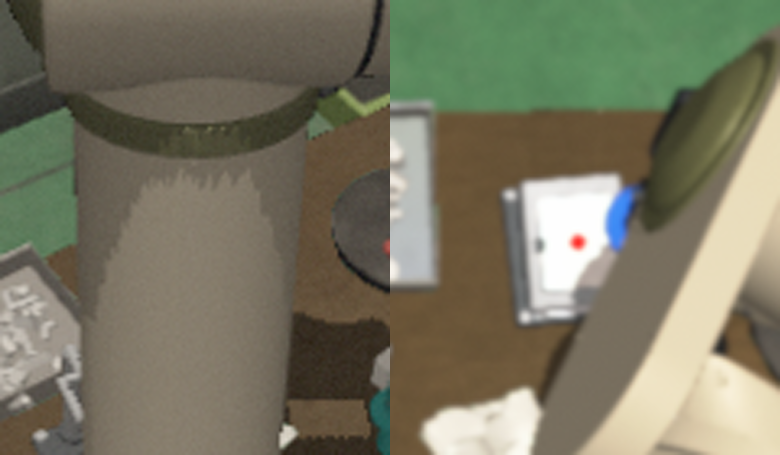

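The top view shows the blue collar held beside the dot, before lowering. I measure the collar points in the tool frame to check the probe's seating in the grip.

```bash
sed -i '5s/.*/e=tip-dot; print("lateral err",(e-n*(e@n)).round(4),"gap",(e@n).round(4),"angle",np.degrees(np.arccos(-s["tool_rot"][:,0]@n)).round(2))/' st.py; python3 st.py .0895 .03
python3 - <<'E'
from h import *
Z=np.load("top2.npz"); i,P=Z["i"],Z["P"]; s=sensors.observe(); h=cv2.cvtColor(i,cv2.COLOR_BGR2HSV).astype(int)
b=(h[...,0]>100)&(h[...,0]<125)&(h[...,1]>150)&(P[...,2]>.1)&(P[...,2]<.3); b[:,:310]=0;b[:,400:]=0
Q=(P[b]-s["position"])@s["tool_rot"]*1e3; print(len(Q)); print(Q.round(1)[np.argsort(Q[:,0])])
A=np.c_[Q[:,1:],np.ones(len(Q))]; print("r",np.hypot(Q[:,1],Q[:,2]).round(1))
E
```

```text
t 6.2 pos [ 0.5047 -0.1068  0.2451] q [-29.4  11.7  88.2   8.9  67.8 -31.7] F [ 0.14 -0.23 -0.97] w 0.022937278698910796
translation [ 0.0723 -0.0147  0.0021]
dr [ 0.0006 -0.0006  0.0007]
lateral err [0.0142 0.0021 0.0038] gap 0.1023 angle 0.05
74
[[  6.7   4.8 -10. ]
 [  8.2  -0.6 -11.5]
 [  8.4   3.  -11.4]
 [ 10.1   1.2 -11. ]
 [ 10.6   6.6  -9. ]
 [ 11.2  10.2  -8.9]
 [ 11.3  10.2  -7. ]
 [ 11.4   8.4  -7. ]
 [ 12.    4.8 -10.5]
 [ 12.   12.1 -12.4]
 [ 12.2   3.  -14.2]
 [ 12.3  15.7 -10.5]
 [ 12.7   4.8 -14.1]
 [ 12.9  -0.6 -12.1]
 [ 13.   10.3 -12.2]
 [ 13.1  17.5  -8.5]
 [ 13.1   8.5 -14. ]
 [ 13.2   3.  -12. ]
 [ 13.3   1.2 -12. ]
 [ 13.3  10.3 -15.8]
 [ 13.4   3.  -15.7]
 [ 13.4  -9.7 -17.5]
 [ 13.5 -11.6 -13.7]
 [ 13.6  -9.8 -13.7]
 [ 13.6   1.2 -13.8]
 [ 13.8  -2.4 -15.6]
 [ 13.8  -6.1 -17.4]
 [ 13.9  -9.7 -15.5]
 [ 14.   -7.9 -15.5]
 [ 14.   -6.1 -13.6]
 [ 14.1  -8.  -11.7]
 [ 14.1   4.9 -15.5]
 [ 14.1   1.2 -15.5]
 [ 14.2  15.7  -8.2]
 [ 14.2   1.2 -17.4]
 [ 14.2   8.5 -10. ]
 [ 14.3  13.9  -8.1]
 [ 14.3  -2.4 -19.1]
 [ 14.4  -6.1 -15.4]
 [ 14.5   1.2 -19.1]
 [ 14.5  -7.
[... 381 characters left out ...]
-9.7]
 [ 15.6   8.5 -15.2]
 [ 15.6   4.8 -11.4]
 [ 15.8  10.3 -13.3]
 [ 15.9   4.9 -17. ]
 [ 16.1  -4.2 -18.7]
 [ 16.2  -4.3 -15. ]
 [ 16.3   3.1 -16.8]
 [ 16.3  13.9  -9.5]
 [ 16.5  -0.6 -13. ]
 [ 16.5   6.7 -13.1]
 [ 16.6  -4.3 -13. ]
 [ 17.   -6.2 -11. ]
 [ 17.1   8.5 -11.1]
 [ 17.1  14.  -11.1]
 [ 17.5   6.7  -9.1]]
r [19.5 18.9 17.7 17.9 16.9 16.1 18.1 17.3 15.5 14.5 18.9 16.8 15.9 13.6
 12.4 17.4 16.3 14.  13.1 11.6 10.9 18.5 16.7 14.7 13.3 11.3 11.2 17.6
 16.3 14.9 12.4 11.6 11.1 17.1 16.  14.5 12.4 11.8 19.2 17.4 15.6 13.8
 12.1 11.  19.  17.1 15.2 13.1 12.1 11.5 19.3 17.4 15.8 13.7 11.8 19.2
 17.7 15.6 13.7 12.3 18.4 16.5 14.9 12.6 18.9 17.4 15.6 14.2 20.  18.3
 16.8 19.  17.9 20.3]
```

```bash
python3 -m crank '{"hand":[255,255,255,255,255],"translation":[[0,-0.008,0.001],[0.02,-0.0147,0.001],[0.045,-0.0147,0.001],[0.07,-0.0147,0.001],[0.07,-0.0147,0.001]],"dr":[[0,0,0],[0,0,0],[0,0,0],[0,0,0],[0,0,0]]}' >/dev/null
python3 -m crank '{"hand":[255,255],"translation":[[0,0,0],[0,0,0]],"dr":[[0,0,0],[0,0,0]]}' | grep force; python3 st.py .0895 .01
python3 - <<'E'
from h import *
from scipy.optimize import least_squares
s=sensors.observe()
o=[]
for n in("scene","top"):
    i,d=cams.get_image(n); P=cloud(n,d); np.savez(n+"3.npz",i=i,d=d,P=P)
    u,v=proj(n,[.53,-.107,.11])[0].astype(int); o.append(cv2.resize(i[v-50:v+50,u-50:u+50],(390,390),interpolation=cv2.INTER_CUBIC)); print(n,u-50,v-50,3.9)
    h=cv2.cvtColor(i,cv2.COLOR_BGR2HSV).astype(int); b=(h[...,0]>100)&(h[...,0]<125)&(h[...,1]>150)&(P[...,2]>.08)&(P[...,2]<.25)&(P[...,1]<-.05)&(P[...,1]>-.16)
    if b.sum()>20:
        Q=(P[b]-s["position"])@s["tool_rot"]*1e3; r=np.hypot(Q[:,1],Q[:,2]); Q=Q[(r>14)&(Q[:,0]>10)]
        f=least_squares(lambda a:Q[:,1:]@a[:2]+a[2]-Q[:,0],[0,0,14],loss="soft_l1"); print(len(Q),"collar slopes deg",np.degrees(f.x[:2]).round(2),"a0",f.x[2].round(2),"y",np.percentile(Q[:,1],[1,99]),"z",np.percentile(Q[:,2],[1,99]))
cv2.imwrite("pics/p3.png",np.hstack(o))
E
```

```text
ft_force: [-0.7, 0.3, -1.6]
t 6.9 pos [ 0.509  -0.1072  0.1753] q [-29.1  16.2  94.8   9.8  56.6 -33.5] F [-0.67  0.28 -1.58] w 0.023082014290348344
translation [ 0.0237 -0.0009  0.0003]
dr [ 0.0002  0.0009 -0.0027]
lateral err [0.001  0.0002 0.0003] gap 0.0337 angle 0.16
scene 242 77 3.9
top 285 107 3.9
32 collar slopes deg [-1.5   4.42] a0 15.93 y [-8.31426311 14.43039068] z [-18.31399158  -7.97680808]
```

View pics/p3.png

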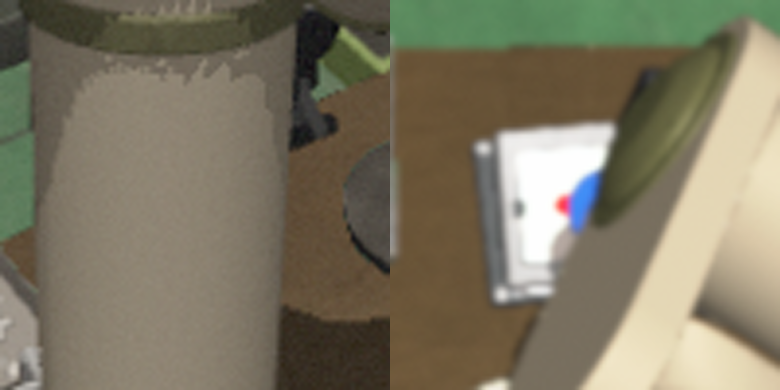

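The top view shows the dot at about (565,205), just left of the collar's edge, and the barrel is hidden. The collar fit hints at a possible tilt of the probe in the hand, so I back off and tilt the tool to show the tip to the top camera.

```bash
python3 -m crank '{"hand":[255,255,255,255,255],"translation":[[-0.03,0,0],[-0.07,0,-0.01],[-0.09,0,-0.04],[-0.09,0,-0.07],[-0.09,0,-0.1]],"dr":[[0,0,0],[0,0.1,0],[0,0.24,0],[0,0.38,0],[0,0.52,0]]}' >/dev/null
python3 -m crank '{"hand":[255,255,255],"translation":[[0,0,0],[0,0,0],[0,0,0]],"dr":[[0,0.1,0],[0,0.15,0],[0,0.15,0]]}'
cat > tipm.py <<'E'
from h import *
s=sensors.observe(); p,R=s["position"],s["tool_rot"]
i,d=cams.get_image("top"); P=cloud("top",d); np.savez("top4.npz",i=i,d=d,P=P)
e=[proj("top",p+R[:,0]*a)[0].round(1) for a in(.0205,.0655,.0895)]; print("expected collar,barrel end,tip px",e)
u,v=e[2].astype(int); u-=35;v-=45; print("crop origin",u,v)
cv2.imwrite("pics/p4.png",cv2.resize(i[v:v+90,u:u+90],None,fx=6,fy=6,interpolation=cv2.INTER_CUBIC))
Q=(P-p)@R*1e3; m=(np.hypot(Q[...,1],Q[...,2])<16)&(Q[...,0]>23)&(Q[...,0]<95)
for lo in range(24,95,5):
    k=m&(Q[...,0]>=lo)&(Q[...,0]<lo+5)
    if k.sum()>2: print(lo,k.sum(),"mean y,z",Q[k][:,1:].mean(0).round(1),"y range",Q[k][:,1].min().round(1),Q[k][:,1].max().round(1),"z",Q[k][:,2].min().round(1),Q[k][:,2].max().round(1))
E
python3 tipm.py
```

```text
time_s: 7.8
position: [0.4856, -0.0097, 0.2626]
tool_rot: [[0.204, 0.966, 0.159], [0.635, -0.007, -0.772], [-0.745, 0.259, -0.615]]
ft_force: [0.4, 1.2, -1.6]
grip_width: 0.0227
expected collar,barrel end,tip px [array([290.8, 161.3]), array([273.6, 161.1]), array([265.1, 160.9])]
crop origin 230 115
29 7 mean y,z [ 0.2 -9.6] y range -4.7 6.0 z -12.0 -6.8
34 24 mean y,z [-0.2 -7.9] y range -10.3 9.5 z -11.3 -2.8
39 20 mean y,z [-0.7 -7.4] y range -10.4 9.5 z -11.1 -2.3
44 23 mean y,z [ 0.2 -7.3] y range -10.6 9.5 z -11.0 -2.7
49 20 mean y,z [-1.2 -7.7] y range -10.7 9.5 z -9.9 -2.3
54 23 mean y,z [ 0.5 -7.5] y range -10.8 9.4 z -11.7 -2.6
59 6 mean y,z [-0.9 -8.3] y range -7.1 4.0 z -9.7 -6.3
69 6 mean y,z [-0.2 -2.3] y range -3.7 2.0 z -3.2 -0.6
74 8 mean y,z [-0.7 -1.9] y range -3.7 3.8 z -3.8 -0.1
79 9 mean y,z [ 0.4 -1.8] y range -3.8 3.7 z -3.7 1.0
84 3 mean y,z [-0.7 -1.8] y range -3.9 1.9 z -3.0 0.2
```

View pics/p4.png

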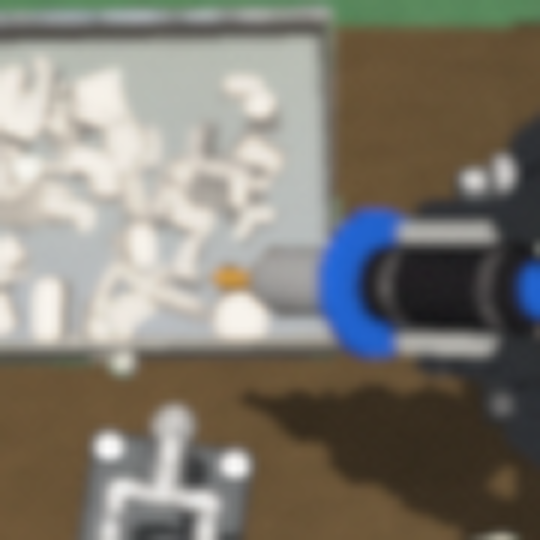

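The picture shows the probe straight in the hand, with its brass tip at crop (217,278), about native (266,161). The expected position was (265,161). Barrel and plunger lie along the tool axis within about 0.5 mm, so I return to the dot.

```bash
python3 st.py .0895 .1
```

```text
t 7.85 pos [ 0.4856 -0.0094  0.2629] q [-36.3  15.2  90.4  39.2  90.2 -46.9] F [-1.31  0.18 -3.04] w 0.02264939435541461
translation [-0.0441 -0.0003  0.0924]
dr [-5.000e-04 -6.681e-01 -1.500e-03]
lateral err [0.0004 0.1552 0.0032] gap 0.1418 angle 38.28
```

```bash
python3 -m crank '{"hand":[255,255,255,255,255],"translation":[[-0.01,0,0.02],[-0.02,0,0.04],[-0.03,0,0.06],[-0.04,0,0.08],[-0.044,0,0.092]],"dr":[[0,-0.135,0],[0,-0.27,0],[0,-0.4,0],[0,-0.54,0],[0,-0.668,0]]}' >/dev/null
python3 -m crank '{"hand":[255,255],"translation":[[0,0,0],[0,0,0]],"dr":[[0,0,0],[0,0,0]]}' | grep force; python3 st.py .0895 .015
```

```text
ft_force: [0.4, -0.4, -2.4]
t 8.55 pos [ 0.4913 -0.1068  0.2397] q [-30.4  10.6  90.6   9.5  66.6 -33.2] F [ 0.44 -0.36 -2.37] w 0.02309006739527077
translation [ 0.0855 -0.0005  0.0024]
dr [ 0.0009 -0.0047 -0.0019]
lateral err [0.0005 0.0024 0.0002] gap 0.1005 angle 0.29
```

```bash
python3 -m crank '{"hand":[255,255,255,255,255],"translation":[[0.02,0,0.002],[0.045,0,0.002],[0.065,0,0.002],[0.08,0,0.002],[0.085,0,0.002]],"dr":[[0,-0.005,-0.002],[0,-0.005,-0.002],[0,-0.005,-0.002],[0,-0.005,-0.002],[0,-0.005,-0.002]]}' >/dev/null
for k in 1 2; do python3 -m crank '{"hand":[255,255,255],"translation":[[0,0,0],[0,0,0],[0,0,0]],"dr":[[0,0,0],[0,0,0],[0,0,0]]}' | grep force; python3 st.py .0895 -.007; done
```

```text
ft_force: [0.0, 0.2, -2.2]
t 9.35 pos [ 0.5135 -0.1082  0.1578] q [-28.9  17.9  95.6   9.8  54.1 -33.6] F [ 0.04  0.2  -2.16] w 0.023520745664172504
translation [ 0.0227 -0.0007 -0.0011]
dr [-0.0004  0.0033 -0.0004]
lateral err [ 0.0007 -0.0013  0.0002] gap 0.0157 angle 0.19
ft_force: [-1.1, 0.3, -2.7]
t 9.65 pos [ 0.5133 -0.108   0.157 ] q [-28.9  18.   95.7   9.8  54.  -33.6] F [-1.08  0.27 -2.67] w 0.0231986888203738
translation [ 0.022  -0.0003 -0.0009]
dr [-0.0003  0.0031  0.0007]
lateral err [ 0.0003 -0.0011  0.    ] gap 0.015 angle 0.18
```

```bash
cat > samp.py <<'E'
from h import *
T=np.load("tgt.npz"); n,dot=T["n"],T["dot"]; F=[];G=[];Lt=[]
for _ in range(14):
    cams.get_image("top"); s=sensors.observe(); F.append(s["ft_force"]@n); e=s["position"]+s["tool_rot"][:,0]*.0895-dot; G.append(e@n); Lt.append(e-n*(e@n))
print("t",s["time_s"],"F.n %.2f +- %.2f"%(np.mean(F),np.std(F)/14**.5),"gap %.2f mm"%(1e3*np.mean(G)),"lat mm",(1e3*np.mean(Lt,0)).round(2),"ang",np.degrees(np.arccos(-s["tool_rot"][:,0]@n)).round(2))
E
python3 samp.py
python3 -m crank '{"hand":[255,255,255,255],"translation":[[0.005,0,-0.001],[0.009,0,-0.001],[0.009,0,-0.001],[0.009,0,-0.001]],"dr":[[0,0.003,0],[0,0.003,0],[0,0.003,0],[0,0.003,0]]}' |grep force
python3 samp.py
```

```text
t 10.35 F.n -1.98 +- 0.10 gap 14.85 mm lat mm [ 0.17 -1.1   0.02] ang 0.18
ft_force: [-0.4, 0.1, -2.1]
t 11.45 F.n -2.01 +- 0.11 gap 5.88 mm lat mm [0.19 0.11 0.05] ang 0.06
```

```bash
python3 -m crank '{"hand":[255,255,255],"translation":[[0.003,0,0],[0.006,0,0],[0.006,0,0]],"dr":[[0,0,0],[0,0,0],[0,0,0]]}' |grep force
python3 samp.py
python3 -m crank '{"hand":[255,255,255],"translation":[[0.002,0,0],[0.003,0,0],[0.003,0,0]],"dr":[[0,0,0],[0,0,0],[0,0,0]]}' |grep force
python3 samp.py
```

```text
ft_force: [0.0, 0.0, -2.5]
t 12.45 F.n -1.89 +- 0.12 gap -0.17 mm lat mm [0.15 0.13 0.04] ang 0.06
ft_force: [0.1, 0.2, -0.6]
t 13.45 F.n -0.41 +- 0.12 gap -3.11 mm lat mm [0.25 0.08 0.07] ang 0.05
```

```bash
python3 -m crank '{"hand":[255,255,255,255],"translation":[[0.002,0,0],[0.004,0,0],[0.0048,0,0],[0.0048,0,0]],"dr":[[0,0,0],[0,0,0],[0,0,0],[0,0,0]]}' |grep force
python3 samp.py; python3 samp.py
python3 - <<'E'
from h import *
o=[]
for n in("scene","top"):
    i,d=cams.get_image(n); o.append(cv2.resize(i,(400,300)) if n=="scene" else cv2.resize(i[110:210,285:385],(300,300),interpolation=cv2.INTER_CUBIC))
    if n=="top": np.savez("top5.npz",i=i,d=d,P=cloud(n,d))
cv2.imwrite("pics/p5.png",np.hstack(o))
E
```

```text
ft_force: [0.2, -0.3, 1.3]
t 14.55 F.n 0.99 +- 0.07 gap -7.92 mm lat mm [0.22 0.1  0.06] ang 0.05
t 15.25 F.n 0.83 +- 0.09 gap -7.96 mm lat mm [0.17 0.11 0.05] ang 0.06
```

View pics/p5.png

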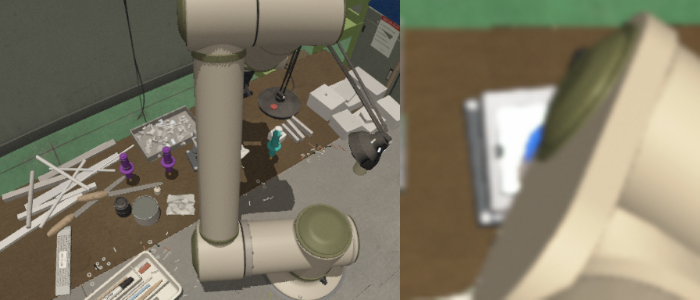

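The scene view shows the bystanders undisturbed, and the top view shows only the collar's edge over the plate. Before handing in I check from the collar that the probe has not slid in the grip.

Run:
```python
from h import *
s=sensors.observe(); 
Z=np.load("top5.npz"); i,P=Z["i"],Z["P"]; h=cv2.cvtColor(i,cv2.COLOR_BGR2HSV).astype(int)
b=(h[...,0]>100)&(h[...,0]<125)&(h[...,1]>150)&(P[...,2]>.08)&(P[...,2]<.25)&(P[...,1]<-.05)&(P[...,1]>-.16)
Q=(P[b]-s["position"])@s["tool_rot"]*1e3; print(len(Q),"collar a median",np.median(Q[:,0]),"before",14.4); print(Q.round(1)[:12], s["grip_width"])
```

```text
11 collar a median 14.388810183730058 before 14.4
[[ 13.6  11.6 -13.5]
 [ 12.9   9.5 -15.8]
 [ 14.    9.5 -13.5]
 [ 12.3   7.4 -15.9]
 [ 15.4   7.3 -13.1]
 [ 15.2   5.3 -17.4]
 [ 14.5   5.3 -15.4]
 [ 14.5   3.2 -17.6]
 [  9.8   3.2 -16.5]
 [ 16.2   1.  -17.2]
 [ 14.4  -1.  -17.6]] 0.023060705641693244
```

No slip.

```bash
python3 -c "
from rig import env; print(env.close_job())"
```

```text
the job is handed in; nothing more can be done
None
```

I lifted the blue-collared probe off its hook and set its tip on the red dot. It is still held there, pressed about halfway in. The job was handed in at about 15.4 s; the hand-in reports no verdict.

**Route:** I took the arm over the desk lamp's rods, gripped the handle at 40 N and raised the probe about 120 mm. I then tilted it to 15° to match the plate.

**Last checks:**
- **Angle:** the tool axis is within 0.1° of the plate normal I measured. The plate's yaw is known to about 1–2°, which could add up to about 0.5°.
- **Position:** the tip is computed to lie within about 1 mm of the dot's centre.
- **Press:** the force rose 2.8 to 3.0 N over the free reading, which puts the plunger 6.4 to 7 mm in.
- **Grip:** the collar sits at the same 14.4 mm along the tool as before pressing, so the probe has not slid in the gripper.

**What did not agree or could not be seen:**
- A rough fit on part of the collar suggested a 4° tilt of the probe in the hand. A clear view of the barrel and plunger from the side showed it straight, so I discarded the fit.
- Contact came about 1 mm deeper than the nominal height, within the 2 mm calibration.
- The arm hid the tip in both cameras at the end, so the final contact rests on force and geometry, not on sight.
- The last scene picture showed nothing disturbed, although the arm hid part of the bench.

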